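# Free the ratchet pawl of the bench press and push its lever down

### The arm

A 6-joint arm with a two-finger parallel gripper is mounted at the origin on a cart in front of the work surface, level with it; the furniture and walls round the work are solid. World frame = base frame: x ahead of the robot, y to its left, z up, the work surface at z = 0. Lengths are in m, angles in rad, forces in N, time in s.
With the tool pointing down it reaches from about 0.35 to 0.975 m from the base axis. Payload 17.4 kg.
Tool frame: the origin (TCP) lies midway between the tips of the shut fingers; the grasp point (between the pads) lies arm.hold_point_z behind it (arm.hold_point_z is the distance from the TCP to the grasp point, in m); z points along the fingers, y is the direction in which the jaws open and shut (so a half turn about z gives the same grasp; the last joint's range is limited). The gripper opens to 85 mm and grips with 20 to 120 N. Pads are 22 mm wide; open, the fingers measure 114 mm over their backs; the gripper's body (76 mm by 85 mm) begins 54 mm behind the grasp point. The pads swing forward as they close: fully open they stand 13 mm farther back than shut.
Start: joints at [1.192, 0.116, 1.442, -0, 1.584, -0.038], TCP at [0.226, 0.636, 0.231] pointing down, gripper open.
Joint ranges: [-2.83, 2.83], [-0.83, 2.19], [0.07, 2.5], [-1.14, 4.28], [0.01, 3], [-2.97, 2.97]. Speed limits (rad/s): [1.89, 1.89, 2.22, 3.14, 3.14, 3.14].

### API

Orientations are given as a unit quaternion [x, y, z, w].
In Python, from cell import arm, command_gripper, cams, job, models, sensors gives the robot as it stands. Calls block until the motion is done:
- arm.reach(position, orientation): joint-space move of the TCP to a pose.
- arm.move_linear(position, attitude=None, velocity=0.15): straight line of the TCP; attitude=None keeps the orientation; velocity is the mean speed in m/s.
- arm.move_joints(angles): joint-space move.
- command_gripper(opening, effort=None): opening from 0.0 (shut) to 1.0 (fully open); effort is the grip in N (None keeps the last); returns when the fingers have stopped.
- arm.hold(seconds).
- arm.inverse_kinematics(position, orientation): joint angles nearest the present ones, or None.
- cams.snapshot(name): name is "scene" or "top" or "wrist"; returns a dict with "image" (480x640x3 uint8, blue, green, red), "depth" (480x640 float32, m along the optical axis (not along the pixel's ray), 0 where there is no reading), "mtx" (3x3 intrinsics, pixels), "k1" (the pictures are not rectified: a ray, as slopes to the right and down, at radius r is drawn at 1 + k1 r^2 times it, then the intrinsics apply), "position" and "orientation" of the camera in the world. Camera axes: x right, y up, looking along -z (the intrinsics and any distortion apply to the point x, -y, -z); pixel columns grow to the right and rows downward; lengths in m; the calibration is good to about 2 mm. A picture is of the moment at which its call begins.
A pose or a line that the arm cannot do raises arm.MotionError and nothing moves.
- job.sign_off(): hands the job in, once; it reports no verdict.
Trained networks look in a picture, given as the dict that the camera call returned (one of the last four; its "shot" number tells which), for a name from the list of things; names that differ only in an ending like _2 or _b are one class to them, and where a whole thing is asked for, a point or a joint stands for the part that bears it (a point fixed in the world has none). Each returns a list of dicts, best first, with "conf" (0 to 1); they miss things now and then, are a little off and sometimes report something else, mostly with a low value. They report only what shows in the picture. A call takes as long as a camera call.
- models.regions_of(picture, label): "pixels" (480x640 bool, what is visible of it) and "position" ([row, column] in pixels, amid what is visible of it).
Readings, each from a call of its own:
- sensors.read_time_s(): time.
- sensors.read_joints(): joint angles.
- sensors.read_joint_vel(): joint speeds.
- sensors.read_tau(): joint torques, N m.
- sensors.read_tcp_pos(): TCP position.
- sensors.read_orientation(): TCP orientation.
- sensors.read_wrist_force(): force on the tool from outside, world axes, zero at the start.
- sensors.read_wrist_torque(): the same for the moment, N m.
- sensors.read_width(): opening from 0.0 (shut) to 1.0 (fully open).
Only numpy, scipy, OpenCV 4.12 (cv2) and the standard library are available. Lean on these libraries where they do the work, as an engineer would, in place of code of your own. Each camera call takes 0.05 s, during which the arm holds its last target.

### The job

The lever of the small bench press is held up by its ratchet. With closed fingers press the red tab right down, so that the ratchet hook tips up clear of the teeth and stays there, then push the black lever handle all the way down, so that the press pad rests on the wooden work, and leave it there with the hook still clear. Do it all gently by touch: do not force the lever against the ratchet, grip it or raise it, and leave the spool, the weight and the bottle where they stand.

Things in the scene. Friction and masses are not known exactly. Their poses are not given: they have to be found in the camera images.
- press_base: Bench press bolted to the surface, 90 x 270 x 157 mm: grey base plate, blue cheeks, small wooden work under the pad. Origin: on the work surface directly under the lever axle, axes level, z up. The lever reaches to the press's -y side, the red tab stands on its +y side; everything moves in its y-z plane (x = 0). Lever axle: parallel to x, at y = 0, z = 115 mm. Hook pivot: parallel to x, at y = 85 mm, z = 145 mm.
- lever_push (a point): Centre of the top of the black lever handle, where it is pushed: 193 mm from the lever axle along the lever and 7 mm above the lever's middle line. The handle is 46 mm wide (x), 50 mm long and 14 mm thick, with a 9 mm high lip along its outer end, whose near edge is 19 mm beyond this point; between the handle and the axle runs a bar 18 mm wide. The point turns with the lever: about 150 mm to -y and 230 mm high when raised, 193 mm to -y and 122 mm high when fully down.
- press_lever (a joint): Lever angle in rad. 0: lever slopes up 0.60 rad from level; 0.60: level, fully down at its stop with the rubber pad on the work (it grows as the lever goes down). Friction holds it wherever it is left; pushing the handle down takes about 2 to 6 N. It starts between 0.01 and 0.12. While the hook is engaged a tooth stops it at about 0.17 (it springs a few hundredths further under a hard push).
- pawl_tab (a point): Centre of the top of the red thumb tab of the ratchet hook (tab 26 x 26 mm, 9 mm thick), 62 mm to +y of the hook pivot and 11 mm above it; 156 mm above the surface while engaged, about 18 mm lower when free. Press straight down.
- press_pawl (a joint): Angle of the ratchet hook in rad. 0: hook engaged in the teeth; 0.30: tab fully down at its stop, hook well clear. Its stiff pivot stays wherever it is put; pressing the tab down takes about 4 to 5 N. From about 0.16 on the hook passes above the teeth.
- orange_spool: Loose spool of orange thread, 44 mm across, 56 mm tall, near the press; origin at the centre of its underside. To be left alone.
- brass_weight: Loose round pale yellow brass pattern weight with a knob, 48 mm across, 62 mm tall, near the press; origin at the centre of its underside. To be left alone.
- dye_bottle: Loose small dark brown bottle with a black cap, 44 mm across, 105 mm tall, near the press; origin at the centre of its underside. To be left alone.

How it is judged:
On the way, in this order (a step that is already met when the one before it is completed fails the run):
1. the hook is pressed free while the lever is still up (value of joint press_pawl above 0.18 rad and value of joint press_lever below 0.25 rad), for 0.2 s.
2. the lever is pushed all the way down (value of joint press_pawl above 0.18 rad and value of joint press_lever above 0.56 rad), for 0.2 s.
At the end, for the whole second after the job is handed in: The lever is at rest fully down (joint above 0.56 of 0.60 rad), the hook is still clear of the teeth (above 0.18 rad), and the spool, the weight and the bottle stand within 20 mm of where they stood (all of step 2 and value of joint press_lever below 0.64 rad and velocity of joint press_lever between -0.05 and 0.05 rad/s and distance of each of orange_spool, brass_weight, dye_bottle from where it was at the start of the episode below 0.02 m); the robot touches nothing.
It fails at once if the lever is forced past the engaged ratchet (value of joint press_lever above 0.28 rad and value of joint press_pawl below 0.14 rad).
It fails at once if the lever is raised above where it may start (value of joint press_lever below -0.05 rad).
It fails at once if the press is gripped or forced with more than 60 N (contact force between the fingers and press_base above 60 N).
It fails at once if a bystander is moved by more than 20 mm, lifted or tipped over (distance of any of orange_spool, brass_weight, dye_bottle from where it was at the start of the episode above 0.02 m or angle between any of orange_spool, brass_weight, dye_bottle's own z axis and vertical above 0.5 rad).
It also fails if it takes over 40 s, if anything falls off the work surface, if the arm or the gripper's body presses on something with over 40 N, if the wrist force passes 120 N, or if a joint passes its speed limit or range.

## Working session

There is one attempt and no reset: what is moved stays moved. The work goes in short steps, each a Python script; the robot and the scene stay as the last script left them, time stands still between calls to the robot, and variables do not carry over. Pictures are saved under pics/ and viewed, and the job is handed in when it is done.

```bash
mkdir -p pics; ls; cat > h.py <<'E'
import numpy as np, cv2
from scipy.spatial.transform import Rotation as R
from cell import arm, command_gripper, cams, job, models, sensors
def cloud(s):
    d=s["depth"];K=s["mtx"];k=s["k1"]
    v,u=np.mgrid[0:480,0:640]
    xd=(u-K[0,2])/K[0,0]; yd=(v-K[1,2])/K[1,1]
    x,y=xd.copy(),yd.copy()
    for _ in range(10):
        f=1+k*(x*x+y*y); x=xd/f;y=yd/f
    P=np.stack([x*d,-y*d,-d],-1)
    W=P@R.from_quat(s["orientation"]).as_matrix().T+np.array(s["position"])
    W[d<=0]=np.nan
    return W
E
python3 - <<'E'
from h import *
print(sensors.read_time_s(), arm.hold_point_z, sensors.read_orientation())
for n in ["scene","top","wrist"]:
    s=cams.snapshot(n); cv2.imwrite(f"pics/{n}0.png",s["image"]); np.savez(f"/tmp/{n}0.npz",W=cloud(s),im=s["image"])
    W=cloud(s); print(n,s["position"],R.from_quat(s["orientation"]).as_matrix()[:,2])
    for l in ["press_base","press_lever","press_pawl","lever_push","pawl_tab","orange_spool","brass_weight","dye_bottle"]:
        for r in models.regions_of(s,l)[:2]:
            p=W[r["pixels"]]; p=p[~np.isnan(p[:,0])]
            print(l,round(r["conf"],2),np.round(r["position"]),len(p),np.round(np.median(p,0),3) if len(p) else "",np.round(np.percentile(p,[2,98],axis=0),3).tolist() if len(p) else "")
E
```

```text
pics
0.0 0.0187 [ 1.69556399e-01  9.85520300e-01 -5.90821393e-04 -1.32320462e-04]
scene [ 0.20359007 -0.34380921  0.76853496] [-0.35036345 -0.59047775  0.72703609]
press_base 0.86 [281. 350.] 7728 [0.528 0.109 0.065] [[0.492, -0.052, 0.009], [0.571, 0.26, 0.227]]
press_lever 0.68 [280. 381.] 2240 [0.534 0.032 0.157] [[0.522, -0.056, 0.048], [0.568, 0.175, 0.232]]
press_lever 0.38 [283. 280.] 557 [0.411 0.208 0.038] [[0.393, 0.195, 0.002], [0.437, 0.237, 0.063]]
press_pawl 0.75 [219. 322.] 611 [0.531 0.22  0.156] [[0.516, 0.134, -0.801], [1.054, 1.23, 0.18]]
lever_push 0.77 [278. 381.] 2088 [0.534 0.029 0.157] [[0.522, -0.056, 0.072], [0.574, 0.17, 0.232]]
lever_push 0.7 [281. 350.] 8151 [0.528 0.109 0.062] [[0.491, -0.052, 0.006], [0.614, 0.274, 0.227]]
pawl_tab 0.82 [220. 322.] 534 [0.53  0.216 0.156] [[0.517, 0.133, 0.146], [0.543, 0.291, 0.18]]
pawl_tab 0.3 [277. 380.] 2299 [0.534 0.033 0.156] [[0.522, -0.056, 0.009], [0.619, 0.172, 0.232]]
orange_spool 0.84 [306. 302.] 644 [0.423 0.123 0.052] [[0.407, 0.112, 0.0], [0.446, 0.152, 0.059]]
brass_weight 0.85 [285. 279.] 526 [0.411 0.
[... 514 characters left out ...]
[0.541, 0.293, 0.181]]
lever_push 0.91 [220. 402.] 2653 [0.535 0.027 0.172] [[0.523, -0.051, 0.105], [0.562, 0.174, 0.232]]
pawl_tab 0.65 [216. 286.] 1049 [0.53  0.222 0.156] [[0.516, 0.137, 0.061], [0.548, 0.292, 0.181]]
orange_spool 0.97 [287. 328.] 515 [0.425 0.132 0.056] [[0.407, 0.113, 0.003], [0.447, 0.152, 0.06]]
brass_weight 0.94 [298. 284.] 546 [0.414 0.217 0.04 ] [[0.393, 0.196, 0.019], [0.437, 0.238, 0.064]]
brass_weight 0.47 [220. 399.] 2625 [0.536 0.026 0.173] [[0.523, -0.051, 0.099], [0.563, 0.171, 0.232]]
dye_bottle 0.87 [288. 375.] 609 [0.433 0.053 0.081] [[0.417, 0.03, 0.002], [0.46, 0.07, 0.107]]
wrist [0.15105161 0.6614925  0.37395177] [-0.2848012   0.10171258  0.95317513]
```

```bash
python3 - <<'E'
from h import *
a=cv2.imread("pics/scene0.png")[130:430,180:520];b=cv2.imread("pics/top0.png")[100:400,180:520]
cv2.imwrite("pics/c0.png",np.hstack([cv2.resize(a,None,fx=1.17,fy=1.17),cv2.resize(b,None,fx=1.17,fy=1.17)]))
for n in ["top","scene"]:
    z=np.load(f"/tmp/{n}0.npz");W=z["W"];im=z["im"].astype(int)
    red=(im[...,2]>110)&(im[...,1]<70)&(im[...,0]<70)&(W[...,2]>.12)&(W[...,2]<.19)&(W[...,1]>.2)&(W[...,0]>.45)&(W[...,0]<.62)
    p=W[red];p=p[abs(p[:,2]-np.median(p[:,2]))<.005]; print(n,"tab",len(p),p.mean(0),np.percentile(p,[2,98],axis=0))
    m=(W[...,2]>.19)&(W[...,2]<.26)&(W[...,1]<.05)&(W[...,1]>-.1)&(W[...,0]>.45)&(W[...,0]<.62)
    p=W[m];print("handle",len(p),p.mean(0),np.percentile(p,[2,98],axis=0))
    # bar centreline
    for y0 in np.arange(-.05,.31,.02):
        q=W[(abs(W[...,1]-y0)<.005)&(W[...,2]>.1)&(W[...,0]>.45)&(W[...,0]<.62)]
        if len(q)>5: print(round(y0,3),len(q),np.round(np.percentile(q,[3,97],axis=0)[:,0],4),np.round(np.percentile(q[:,2],[10,50,90]),4))
E
```

```text
top tab 167 [0.52520417 0.28307418 0.15621475] [[0.51533213 0.2722372  0.15288842]
 [0.53543162 0.29378452 0.15914169]]
handle 1073 [ 0.54228599 -0.02757425  0.21255304] [[ 0.52249835 -0.05472512  0.19158695]
 [ 0.564018    0.00889191  0.2333917 ]]
-0.05 157 [0.523  0.5634] [0.2205 0.231  0.2335]
-0.03 206 [0.5223 0.564 ] [0.2096 0.2126 0.2164]
-0.01 121 [0.5274 0.5618] [0.1981 0.2023 0.2052]
0.01 122 [0.5291 0.5497] [0.1275 0.1889 0.1935]
0.03 153 [0.5242 0.549 ] [0.1229 0.1749 0.1818]
0.05 79 [0.5311 0.5476] [0.1643 0.1694 0.1728]
0.07 75 [0.5301 0.5463] [0.1534 0.158  0.1618]
0.09 74 [0.5289 0.5456] [0.1428 0.1476 0.1502]
0.11 166 [0.5118 0.5587] [0.1122 0.1312 0.1558]
0.13 189 [0.5072 0.5592] [0.1216 0.131  0.1642]
0.15 184 [0.5094 0.5572] [0.1172 0.132  0.18  ]
0.17 114 [0.5262 0.5388] [0.1162 0.1437 0.1758]
0.19 53 [0.5264 0.5377] [0.1285 0.1639 0.1679]
0.21 210 [0.5058 0.5539] [0.1232 0.1522 0.1574]
0.23 194 [0.5049 0.5535] [0.1283 0.1533 0.1576]
0.25 55 [0.5219 0.5356] [0.1508 0.153  0.1545]
0.27 76 [0.5154 0.5382] [0.1519 0.1547 0.1567]
0.29 89 [0.5141 0.5385] [0.1539 0.156 
[... 413 characters left out ...]
[0.5291 0.5516] [0.1244 0.1316 0.1915]
0.03 167 [0.5236 0.5544] [0.1228 0.1394 0.1797]
0.05 47 [0.5305 0.5468] [0.1589 0.1687 0.172 ]
0.07 43 [0.5299 0.5476] [0.1494 0.1578 0.1613]
0.09 42 [0.5285 0.5459] [0.1395 0.1471 0.1499]
0.11 184 [0.5117 0.5573] [0.1074 0.1302 0.1551]
0.13 184 [0.5072 0.5432] [0.1167 0.1314 0.1695]
0.15 107 [0.5093 0.5389] [0.1158 0.1388 0.1797]
0.17 68 [0.526 0.536] [0.1163 0.1409 0.1741]
0.19 23 [0.5266 0.5377] [0.1326 0.1635 0.1664]
0.21 158 [0.5057 0.5529] [0.1116 0.1477 0.1563]
0.23 116 [0.5049 0.5515] [0.108  0.1523 0.1571]
0.25 25 [0.5222 0.5341] [0.1503 0.153  0.1545]
0.27 52 [0.5161 0.5385] [0.1513 0.1541 0.1571]
0.29 34 [0.5145 0.5377] [0.1538 0.156  0.1573]
```

View pics/c0.png

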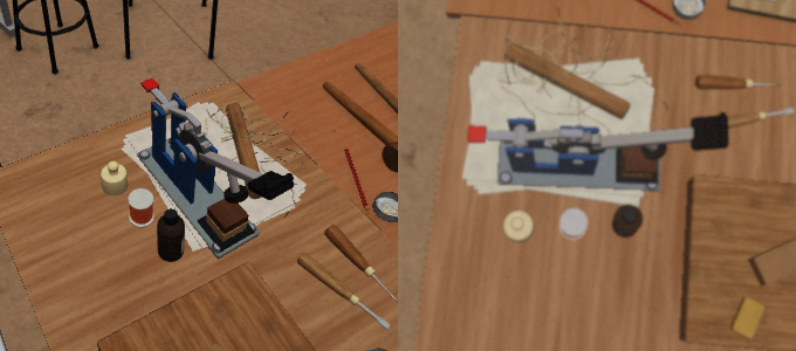

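```bash
cat >> h.py <<'E'
YAW=0.053
yax=np.array([-np.sin(YAW),np.cos(YAW),0]); xax=np.array([np.cos(YAW),np.sin(YAW),0])
TAB=np.array([0.5265,0.2825,0.156]); O=TAB-0.147*yax; O[2]=0
def pt(y,z): return O+y*yax+np.array([0,0,z])
def q(s=1): # tool z down, tool x along s*press y
    X=s*yax; Z=np.array([0,0,-1.]); return R.from_matrix(np.column_stack([X,np.cross(Z,X),Z])).as_quat()
E
python3 - <<'E'
from h import *
print(O, R.from_quat(sensors.read_orientation()).as_matrix().round(2).tolist())
for s in (1,-1): print(s,[np.round(arm.inverse_kinematics(p,q(s)),2) for p in (pt(.147,.25),pt(-.193,.122))])
command_gripper(0.0,20)
print(sensors.read_time_s(),sensors.read_width())
E
```

```text
[0.53428735 0.13570641 0.        ] [[-0.94, 0.33, -0.0], [0.33, 0.94, -0.0], [0.0, -0.0, -1.0]]
1 [array([ 0.45, -0.06,  1.59, -0.  ,  1.61,  0.4 ]), array([-0.15, -0.11,  1.85, -0.  ,  1.4 , -0.2 ])]
-1 [array([ 0.45, -0.06,  1.59, -0.  ,  1.61, -2.74]), array([-0.15, -0.11,  1.85, -0.  ,  1.4 ,  2.94])]
2.1167 -0.0035003596464599604
```

```bash
python3 - <<'E'
from h import *
arm.reach(pt(.147,.25),q(1))
arm.move_linear(pt(.147,.172),velocity=.1)
f0=sensors.read_wrist_force(); print(sensors.read_time_s(),np.round(f0,2),sensors.read_tcp_pos())
s=cams.snapshot("scene"); cv2.imwrite("pics/s1.png",cv2.resize(s["image"][130:430,180:520],None,fx=2,fy=2))
s=cams.snapshot("wrist"); cv2.imwrite("pics/w1.png",s["image"])
E
```

```text
4.75 [-0.32  0.52  0.72] [0.52677733 0.28262299 0.17274898]
```

View pics/s1.png

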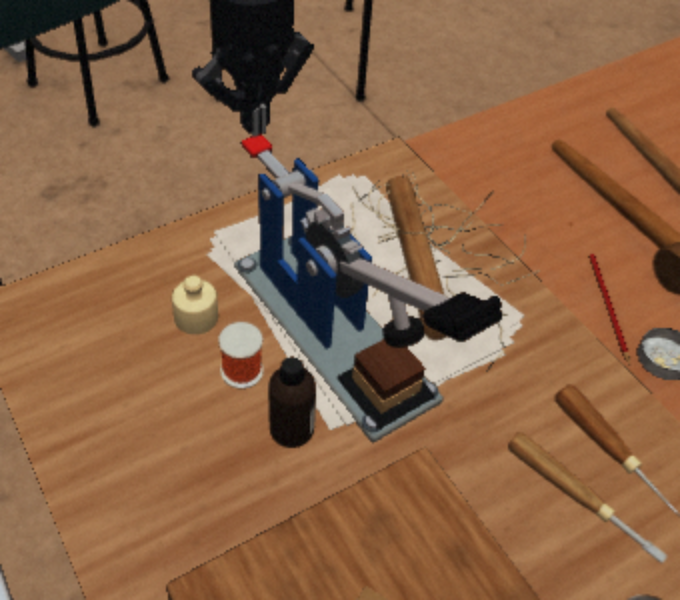

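View pics/w1.png

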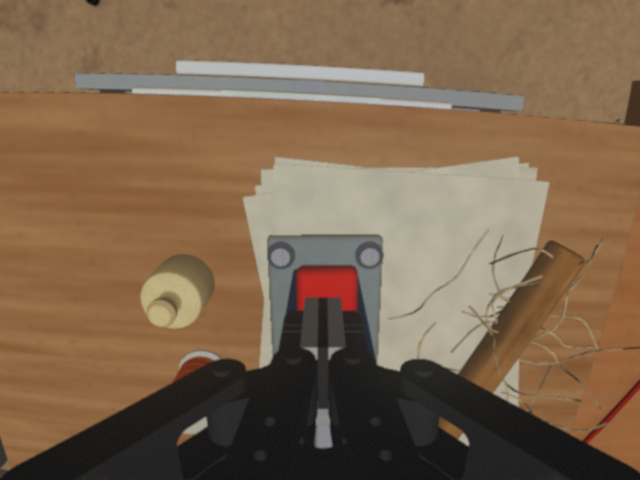

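The closed fingers (wrist image, columns 302–343) hover over the red tab (297–357) and line up with it. Next I press down in small steps, watching the force.

```bash
python3 - <<'E'
from h import *
f0=np.array(sensors.read_wrist_force())
z=.160
arm.move_linear(pt(.147,z),velocity=.05)
while True:
    f=np.array(sensors.read_wrist_force())-f0; print(round(z,4),np.round(f,1),np.round(sensors.read_tcp_pos()[2],4),round(sensors.read_time_s(),2))
    if f[2]>14 or z<.1335: break
    z-=.002 if z>.141 else .001
    arm.move_linear(pt(.147,z),velocity=.03)
s=cams.snapshot("scene"); cv2.imwrite("pics/s2.png",cv2.resize(s["image"][130:430,180:520],None,fx=2,fy=2))
E
```

```text
0.16 [-1.1  0.7 -0.4] 0.1595 5.24
0.158 [-0.9  0.7  0.9] 0.158 5.49
0.156 [ 0.2  0.  -0.2] 0.156 5.74
0.154 [-0.2  2.6  2.6] 0.1541 5.99
0.152 [-0.4  3.4  2.9] 0.1521 6.24
0.15 [-0.7  4.1  3.9] 0.1501 6.49
0.148 [-1.   3.4  2.8] 0.148 6.74
0.146 [-0.6  4.1  2.3] 0.1459 6.99
0.144 [0.1 2.8 2.8] 0.1439 7.24
0.142 [-0.6  2.5  2.5] 0.1419 7.49
0.14 [-0.3  1.5  1.4] 0.1399 7.74
0.139 [-1.9  0.6  7.7] 0.1394 7.99
0.138 [-2.6 -0.1 12.8] 0.1391 8.24
0.137 [-5.6 -2.1 18.1] 0.1388 8.49
```

View pics/s2.png

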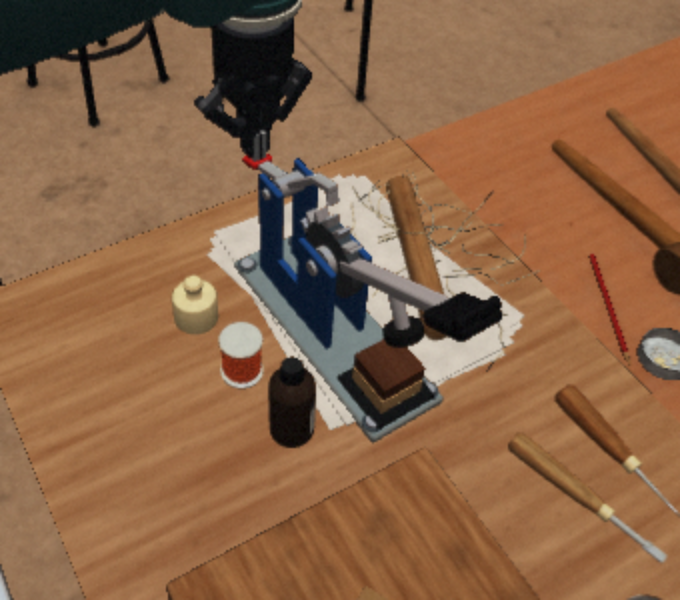

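The tab is on its stop: it travelled about 17 mm and then the force rose sharply. The picture shows the hook lifted. I'll back off, check the tab height and the lever slope, and move over the handle.

```bash
cat >> h.py <<'E'
def lev(a,r=.184):
    return pt(-r*np.cos(a)+.007*np.sin(a), .115+r*np.sin(a)+.007*np.cos(a)+.011*np.tan(max(a,0)))
def check():
    s=cams.snapshot("top");W=cloud(s);im=s["image"].astype(int)
    red=(im[...,2]>110)&(im[...,1]<70)&(im[...,0]<70)&(W[...,2]>.11)&(W[...,2]<.19)&(W[...,1]>.25)&(W[...,0]>.45)&(W[...,0]<.62)
    print("tab z",np.nanmedian(W[red][:,2]) if red.any() else None)
    rel=W-O; y=rel@yax; x=rel@xax
    pts=[]
    for y0 in np.arange(-.13,-.03,.01):
        m=(abs(y-y0)<.005)&(abs(x)<.006)&(W[...,2]>.1)&(W[...,2]<.25)
        if m.sum()>3: pts.append((y0,np.nanmedian(W[m][:,2])))
    p=np.array(pts); k=np.polyfit(p[:,0],p[:,1],1); print("slope",-np.arctan(k[0]),"joint",.6+np.arctan(k[0]))
    for l in ["orange_spool","brass_weight","dye_bottle"]:
        for r in models.regions_of(s,l)[:1]: print(l,np.round(np.nanmedian(W[r["pixels"]],0),3))
    return s
E
python3 - <<'E'
from h import *
arm.move_linear(pt(.147,.20),velocity=.08)
arm.move_linear(pt(.147,.285),velocity=.15)
arm.reach(pt(-.155,.285),q(1))
check()
p=lev(.5);p[2]=.245; arm.move_linear(p,velocity=.1)
print(sensors.read_time_s(),sensors.read_tcp_pos(),sensors.read_wrist_force())
s=cams.snapshot("scene"); cv2.imwrite("pics/s3.png",cv2.resize(s["image"][130:430,180:520],None,fx=2,fy=2))
s=cams.snapshot("wrist"); cv2.imwrite("pics/w3.png",s["image"])
E
```

```text
tab z 0.1378903705070057
slope 0.4799986050350555 joint 0.1200013949649445
orange_spool [0.426 0.132 0.056]
brass_weight [0.413 0.216 0.039]
dye_bottle [0.433 0.053 0.08 ]
12.1083 [ 0.54260436 -0.02220831  0.24489941] [ 0.06064182 -0.82232904  0.74110401]
```

View pics/s3.png

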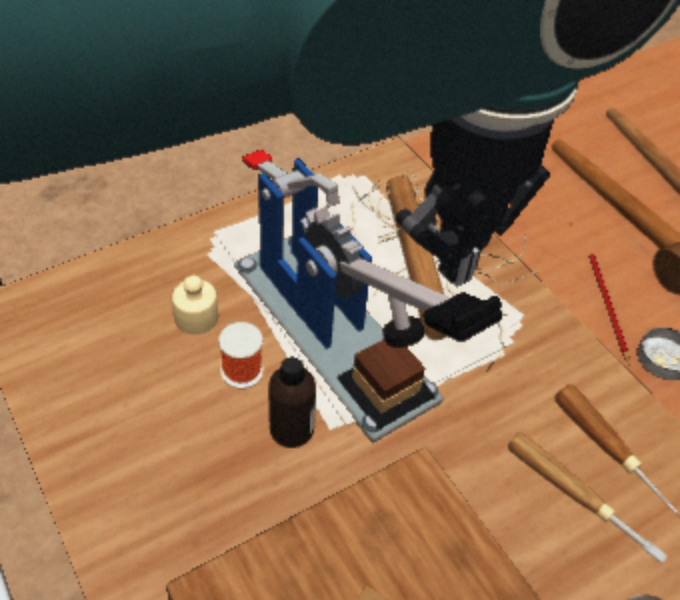

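View pics/w3.png

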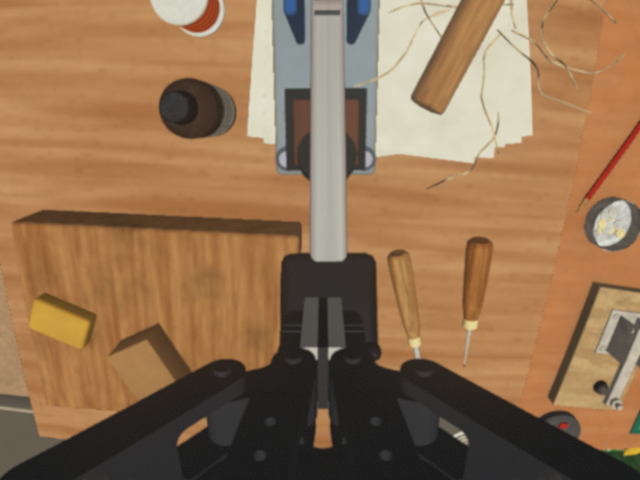

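The wrist image shows the fingers (columns 302–343) centred on the black handle (281–376). The tab has stayed down at z = 0.138. Next I push the lever down along its arc.

```bash
python3 - <<'E'
from h import *
f0=np.array(sensors.read_wrist_force())
a=.54
arm.move_linear(lev(a),velocity=.04)
while True:
    f=np.array(sensors.read_wrist_force())-f0; print(round(a,3),np.round(f,1),np.round(sensors.read_tcp_pos(),4),round(sensors.read_time_s(),2))
    if f[2]>14 or np.linalg.norm(f)>20 or a<-.035: break
    a-=.02 if a>.03 else .007
    arm.move_linear(lev(a),velocity=.03)
s=cams.snapshot("scene"); cv2.imwrite("pics/s4.png",cv2.resize(s["image"][130:430,180:520],None,fx=2,fy=2))
E
```

```text
0.54 [-0.   0.7  0.4] [ 0.5425 -0.0183  0.2223] 12.93
0.52 [ 1.2 -0.9 -0.1] [ 0.5425 -0.0204  0.2187] 13.22
0.5 [-0.4 -0.4 -0.5] [ 0.5426 -0.0223  0.2151] 13.5
0.48 [-0.1 -0.7  0.3] [ 0.5427 -0.0241  0.2118] 13.78
0.46 [ 0.  -0.5 -0.4] [ 0.5428 -0.026   0.2082] 14.07
0.44 [0.7 0.2 0.1] [ 0.5429 -0.0277  0.2046] 14.35
0.42 [ 0.9 -0.1 -0.1] [ 0.543  -0.0293  0.2011] 14.63
0.4 [ 0.  -0.4  1.3] [ 0.5431 -0.0309  0.1975] 14.92
0.38 [-0.4 -0.3  0.1] [ 0.5432 -0.0324  0.1939] 15.2
0.36 [-0.6  0.6 -0.4] [ 0.5432 -0.0339  0.1902] 15.48
0.34 [ 0.4 -0.1  0.5] [ 0.5433 -0.0353  0.1866] 15.77
0.32 [ 0.4 -0.5 -0.5] [ 0.5434 -0.0366  0.1829] 16.05
0.3 [ 0.3 -1.   0.3] [ 0.5434 -0.0378  0.1792] 16.33
0.28 [ 0.3 -0.4  0.6] [ 0.5435 -0.039   0.1754] 16.62
0.26 [ 1.5 -0.6  0.1] [ 0.5435 -0.0401  0.1717] 16.9
0.24 [-0.3 -0.5  0.2] [ 0.5436 -0.0412  0.1679] 17.18
0.22 [ 0.6 -1.   0.3] [ 0.5437 -0.0421  0.1642] 17.47
0.2 [ 0.1  0.  -0.8] [ 0.5437 -0.0431  0.1604] 17.75
0.18 [ 0.3 -0.4  0.4] [ 0.5437 -0.0438  0.1565] 18.03
0.16 [ 0.7 -0.9 -0.1] [ 0.5438 -0.0446  0.1527] 18.32
0.14 [ 0.2 -0.7 -0.1] [ 0.5438 -0.0453  0.1488] 18.6
0.12 [-0.  -1.1 -0.1] [ 0.5439 -0.0459  0.145 ] 18.88
0.1 [ 0.4 -0.  -0.1] [ 0.5439 -0.0464  0.1411] 19.17
0.08 [ 0.3 -0.1  0.1] [ 0.5439 -0.0469  0.1373] 19.45
0.06 [ 0.3  0.3 -0.8] [ 0.5439 -0.0473  0.1334] 19.73
0.04 [ 0.1 -0.1 -0.1] [ 0.5439 -0.0476  0.1295] 20.02
0.02 [ 0.8 -1.5  0.6] [ 0.5439 -0.0479  0.1256] 20.3
0.013 [ 0.1 -0.4  0.1] [ 0.544  -0.0479  0.1244] 20.55
0.006 [-0.3 -1.2  0.9] [ 0.544  -0.048   0.1231] 20.8
-0.001 [-1.3 -0.2  3.5] [ 0.5441 -0.0481  0.122 ] 21.05
-0.008 [-5.8  0.7 14.6] [ 0.5442 -0.048   0.1217] 21.3
```

View pics/s4.png

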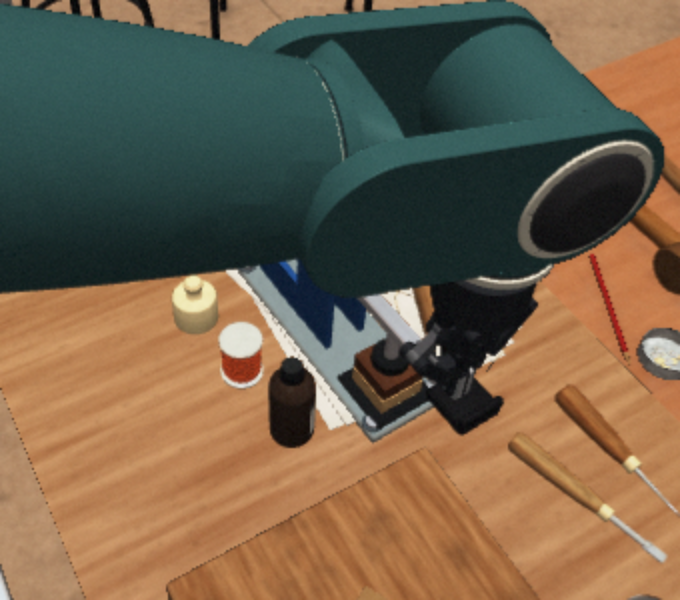

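Contact at the stop came at tip z = 0.122, which matches the geometry, with the pad on the wood. I'll retreat straight up and check.

```bash
python3 - <<'E'
from h import *
arm.hold(.3)
p=np.array(sensors.read_tcp_pos()); p[2]=.16; arm.move_linear(p,velocity=.05)
p[2]=.30; arm.move_linear(p,velocity=.15)
arm.move_linear([.45,-.2,.32],velocity=.2)
check()
print(sensors.read_time_s(),sensors.read_wrist_force())
s=cams.snapshot("top"); cv2.imwrite("pics/t5.png",s["image"])
s=cams.snapshot("scene"); cv2.imwrite("pics/s5.png",s["image"])
E
```

```text
tab z 0.13760378869903822
slope -0.0886963459886679 joint 0.6886963459886679
orange_spool [0.414 0.217 0.04 ]
brass_weight [0.414 0.216 0.039]
dye_bottle [0.434 0.053 0.08 ]
24.925 [-0.7415471   0.0012228   0.06999787]
```

View pics/t5.png

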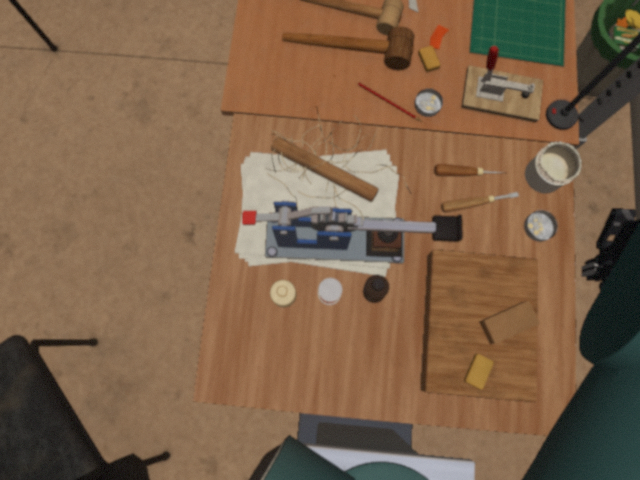

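View pics/s5.png

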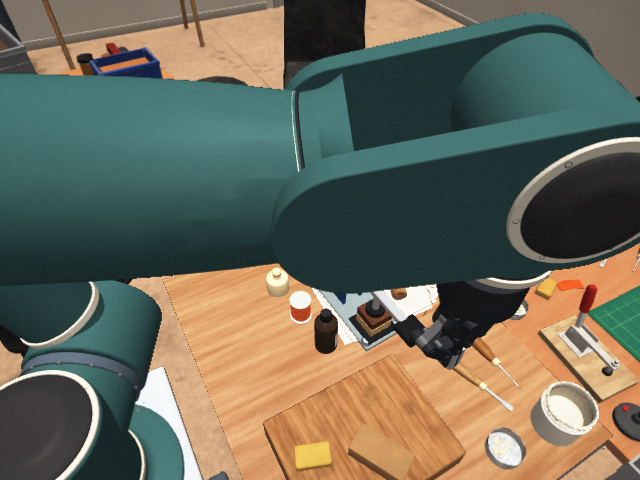

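The slope fit gave 0.69, which isn't possible past the 0.60 stop, and the spool detection landed on the brass weight. I'll recheck both.

```bash
python3 - <<'E'
from h import *
s=cams.snapshot("top");W=cloud(s);rel=W-O;y=rel@yax;x=rel@xax
for y0 in np.arange(-.22,-.02,.015):
    m=(abs(y-y0)<.005)&(abs(x)<.005)&(W[...,2]>.05)
    print(round(y0,3),m.sum(),np.round(np.nanpercentile(W[m][:,2],[10,50,90]),4) if m.any() else '')
for r in models.regions_of(s,"orange_spool"): print(r["conf"],r["position"],np.nanmedian(W[r["pixels"]],0))
print(W[286:293:3,326:333:3].reshape(-1,3).mean(0), np.load("/tmp/top0.npz")["W"][286:293:3,326:333:3].reshape(-1,3).mean(0))
E
```

```text
-0.22 6 [0.1285 0.1314 0.1322]
-0.205 31 [0.1198 0.122  0.1247]
-0.19 35 [0.1209 0.1221 0.1236]
-0.175 33 [0.1207 0.1225 0.1245]
-0.16 33 [0.1205 0.1232 0.124 ]
-0.145 35 [0.1207 0.1223 0.1238]
-0.13 32 [0.1202 0.1216 0.124 ]
-0.115 49 [0.0705 0.1211 0.1244]
-0.1 46 [0.0799 0.1222 0.1236]
-0.085 59 [0.0696 0.1203 0.1239]
-0.07 29 [0.1199 0.1227 0.1249]
-0.055 35 [0.1206 0.1222 0.1244]
-0.04 35 [0.123  0.1383 0.1408]
-0.025 43 [0.1441 0.1522 0.1539]
0.86 [288.2, 327.9] [0.42513478 0.13197449 0.05601063]
[0.42749417 0.13344769 0.05650712] [0.42745234 0.13345291 0.05683552]
```

The lever is level at 0.122 m all along the handle and bar, so it is fully down. The bad slope came from the hub points near the axle. The spool hasn't moved.

```bash
python3 -c "
from h import *
job.sign_off(); print(sensors.read_time_s())"
```

```text
the job is handed in; nothing more can be done
the job is handed in; nothing more can be done
```

The lever is fully down with the hook still clear, and I handed the job in at about 25 s of the 40 s limit; the sign-off gives no verdict.

- **Tab:** I pressed it with closed fingers until it met its stop. The tip went from z 0.156 to 0.139 m, with a peak force of about 18 N. It stayed down at z ≈ 0.138 after I let go and was still there at the end, so the hook remains clear.
- **Lever:** I pushed the handle down along its arc until it met the stop with the tip at z 0.122 m, with a peak force of about 15 N. The final depth picture shows the bar and handle level at z ≈ 0.122 m.
- **Bystanders:** The spool, weight and bottle are within about 1 mm of where they started, and the arm is clear of everything.

Three readings disagreed along the way:
- **Lever angle:** My automatic slope fit gave 0.69 rad because it included points on the axle hub. The height profile along the lever shows it level.
- **Spool:** One detection landed on the brass weight. A second look found the spool where it had been.
- **Push force:** The wrist showed almost no force between the lever steps, although 2–6 N was expected. I read it only after each step had stopped.

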